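# Zero the load counter by its thumbwheel

### The job

A new shift starts, so set the laundry's load counter back to zero: with a fingertip, gently flick its white star-shaped thumbwheel clockwise (seen from above), one or more clicks at a time, until its one broad tooth rests in the click at the fixed pointer, without ever running past it towards the next click. Leave the counter standing where it is, pick nothing up, and do not disturb the thread spool, the dosing cup or the soap bar beside it.

Things in the scene. Friction and masses are not known exactly. Their poses are not given: they have to be found in the camera images.
- counter: the load counter: a loose dark steel housing of about 3 kg on rubber feet (stands by its own weight; 160 x 140 mm, top face 30 mm above the table) with a flat white star-shaped thumbwheel on top. Origin on the table under the wheel's axis; z up; +x points from the wheel's axis to the fixed pointer. The housing reaches from -70 to +90 mm along x and +-70 mm along y. The pointer's dark post (16 x 30 mm, at x = 72 to 88 mm) reaches up to 55 mm above the table
- pointer_tip (a point): tip of the fixed aluminium pointer, 62.5 mm from the wheel's axis, 51 mm above the table; it points at the wheel's edge
- wheel_hub (a point): centre of the wheel's top face, on its upright axis, 54 mm above the table (a steel cap stands 5 mm above it). The wheel is a white hub of 34 mm radius with six radial teeth, 60 degrees apart, whose ends lie 60 mm from the axis; wheel and teeth lie from 34 to 54 mm above the table. Five teeth are 9 mm wide, one is 26 mm wide. The gaps between the teeth are open down to the housing's top
- broad_tooth (a point): middle of the outer end of the broad tooth, on its top edge, 60 mm from the axis, 54 mm above the table; the other teeth follow every 60 degrees round the axis
- thumbwheel (a joint): wheel turn in rad, growing clockwise seen from above; 0 = broad tooth at the pointer. It clicks into rest every 60 degrees (1.047): -4.189, -3.142, -2.094, -1.047, 0, 1.047; it starts two to four clicks short of 0. A click takes a push of about 4 N at a tooth's end; past half way it snaps on by itself, before that it falls back. Stops at -4.82 and +1.36, so 0 is not reached the other way round
- thread_spool: loose spool of black thread, 29 mm across, 48 mm tall, beside the counter; origin at the centre of its underside. Leave alone
- dosing_cup: loose small cup, 57 mm across, 49 mm tall, beside the counter; origin at the centre of its underside. Leave alone
- soap_bar: loose white bar of soap, 39 x 87 x 24 mm, beside the counter; origin at the centre of its underside. Leave alone
Mind the look-alikes: they are no part of the job. Leave any turquoise look-alike of the counter alone.

How it is judged:
By the outcome, as a careful person would: the job done as asked, in the order asked, and still so for the second after the job is handed in, with the robot touching nothing.
It also fails if it takes over 58 s, if anything falls off the work surface, if the arm or the gripper's body presses on something with over 40 N, if the wrist force passes 120 N, or if a joint passes its speed limit or range.

### The arm

A 6-joint arm with a two-finger parallel gripper is mounted at the origin on a cart in front of the work surface, level with it; the furniture and walls round the work are solid. World frame = base frame: x ahead of the robot, y to its left, z up, the work surface at z = 0. Lengths are in m, angles in rad, forces in N, time in s.
With the tool pointing down it reaches from about 0.4 to 0.825 m from the base axis. Payload 7 kg.
Tool frame: the origin (TCP) lies between the finger pads; the fingertips stand 22 mm ahead of it and the grasp point (between the pads) lies 3 mm ahead of it (arm.tip_reach is the distance from the TCP to the fingertips, in m); z points along the fingers, y is the line along which they close (so a half turn about z gives the same grasp; the last joint's range is limited). The gripper opens to 88 mm and grips with 3 to 60 N. Pads are 19 mm wide; open, the fingers measure 130 mm over their backs; the gripper's body (78 mm by 193 mm) begins 47 mm behind the grasp point.
Start: joints at [-0.988, 0.359, 0.012, 0, -1.224, -0.288], TCP at [0.196, -0.646, 0.249] pointing down, gripper open.
Joint ranges: [-3.07, 3.07], [-1.43, 2.12], [-1.02, 1.25], [-3.03, 1.67], [-3.05, -0], [-3.03, 3.03]. Speed limits (rad/s): [2.39, 2.39, 3.01, 3.14, 3.14, 3.14].

### API

Orientations are given as [roll, pitch, yaw] about the fixed x, y, z axes, in that order (R = Rz(yaw) Ry(pitch) Rx(roll)).
In Python, from station import arm, viewer gives the robot as it stands. The module is installed in compiled form; this text tells all that it offers.
- The arm moves only by the tool apply_moves, never from a script. Its argument "commands" is a list that holds one entry, the list of rows, each a list of 5 numbers: the closure, from -1 (fully open) to 1 (shut), then the shift along the world's x, y, z as a fraction of full scale, then the turn about the world's z as a fraction of full scale. In form: [[[fingers, tx, ty, tz, yaw], ...]]. A call has 1 to 12 rows; each row shifts and turns the commanded pose from where the row before left it; what a row does not reach is not made up. Full scale, the value 1, is 20 cm for a shift and pi rad for a turn. A row lasts 1/10 s, in which the tool goes at most 50 mm and 8.59 degrees, less where a joint would pass 70% of its speed; a pose out of reach is approached as far as the arm can. A call with a number of a shift or a turn outside -1 to 1 is refused whole. A call with a gripper value outside its range is refused whole. The fingers move at their own pace and stop on an object; "force" is the grip in N (left out, the last holds). Time passes only in rows, so rows that do not move let the fingers close. It gives the time, the measured TCP pose, the force, the opening and the grip force at its end, in the units of the state.
- arm.get_state(): the state, without advancing time (a new reading comes with each control period).
- viewer.grab_frame(name): name is "scene" or "top" or "wrist"; returns a dict with "image" (480x640x3 uint8, blue, green, red), "mtx" (3x3 intrinsics, pixels), "rvec" (rotation vector, rad) and "tvec" (3), from world to camera coordinates, as OpenCV has them. Camera axes: x right, y down, z forward; pixel columns grow to the right and rows downward; lengths in m; the calibration is good to about 2 mm. A picture is of the moment at which its call begins. There is no depth.
- arm.job_done(): hands the job in; it is judged then, once.
The state is a dict: "t": time; "q": joint angles; "qd": joint speeds; "joint_efforts": joint torques, N m; "eef_pos": TCP position; "ee_rot": TCP orientation; "force": force on the tool from outside, world axes, zero at the start; "moment": the same for the moment, N m; "width": finger opening in m; "gripper_force": force on a finger pad.
Only numpy, scipy, OpenCV 4.12 (cv2) and the standard library are available. Lean on these libraries where they do the work, as an engineer would, in place of code of your own. Each camera call takes 0.05 s, during which the arm holds its last target. There are 200 camera calls.

## Working session

There is one attempt and no reset: what is moved stays moved. The work goes in short steps, Python scripts to look and compute and a tool call to move; the robot and the scene stay as the last step left them, time stands still between calls to the robot, and variables do not carry over. Pictures are saved under pics/ and viewed, at most 10 in all, crops included, and the job is handed in when it is done.

Besides the shell and the picture viewer there is one more tool, called after "Request:" by a JSON object that holds its "api" and its "payload", one argument or row to a line. apply_moves: Moves the arm, as the interface text tells. Shift numbers are shares of 20 cm and turn numbers shares of pi rad, none past 1 either way. Its arguments: {"type":"object","properties":{"commands":{"type":"array","items":{"type":"array","items":{"type":"array","items":{"type":"number"}}}},"force":{"type":"number"}},"required":["commands"]}

```bash
mkdir -p pics; cat > h.py <<'E'
import numpy as np, cv2
from station import arm, viewer
def grab(n,f=None):
    d=viewer.grab_frame(n)
    if f: cv2.imwrite('pics/'+f,d['image'])
    return d
def ray(d,px,z):
    K=d['mtx'];R,_=cv2.Rodrigues(np.array(d['rvec'],float));t=np.array(d['tvec'],float).ravel()
    c=-R.T@t; v=R.T@np.linalg.inv(K)@np.array([px[0],px[1],1.0])
    return c+v*(z-c[2])/v[2]
def proj(d,p):
    return cv2.projectPoints(np.array(p,float).reshape(-1,3),np.array(d['rvec'],float),np.array(d['tvec'],float),d['mtx'],None)[0].reshape(-1,2)
E
python3 - <<'E'
from h import *
import pickle
a=grab('top','top.png');b=grab('scene','scene.png')
pickle.dump((a,b),open('f.pkl','wb'))
s=arm.get_state();print({k:np.round(v,3) for k,v in s.items()})
E
```

```text
{'t': np.float64(0.1), 'q': array([-0.988,  0.359,  0.011, -0.   , -1.224, -0.288]), 'qd': array([ 0.   ,  0.001,  0.002,  0.   , -0.   ,  0.002]), 'joint_efforts': array([-2.0000e-03, -5.8416e+01,  2.9375e+01,  7.0150e+00,  1.0000e-02,
       -0.0000e+00]), 'eef_pos': array([ 0.196, -0.645,  0.248]), 'ee_rot': array([ 3.14 , -0.   , -2.847]), 'force': array([ 0.828, -0.649,  0.408]), 'moment': array([-0.052, -0.019, -0.006]), 'gripper_force': np.float64(0.0), 'width': np.float64(0.087)}
```

View pics/top.png

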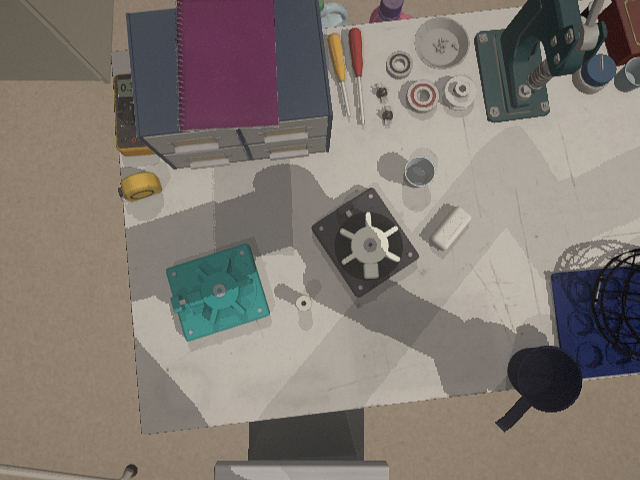

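View pics/scene.png

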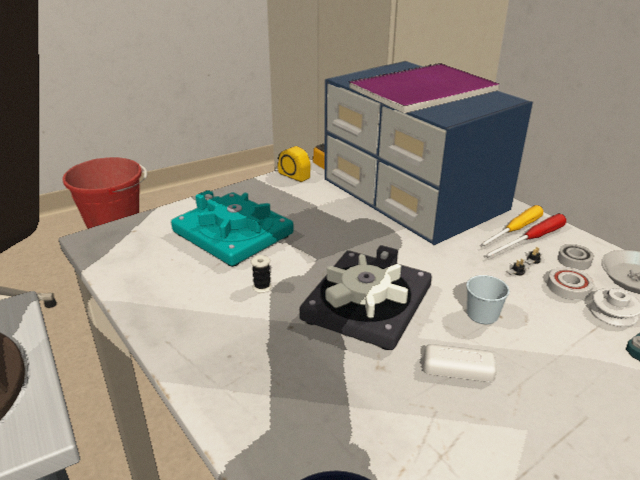

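The top view shows two candidates: the dark counter with the white wheel at (370,244), and the turquoise look-alike at (220,291). By the description I choose the dark one. Its pointer post seems to be near (348,212) and its broad tooth near (371,270). Next I'll measure and check these in a close crop.

```bash
python3 - <<'E'
from h import *
import pickle
a,b=pickle.load(open('f.pkl','rb'))
im=a['image']
cv2.imwrite('pics/crop.png',cv2.resize(im[170:310,290:490],None,fx=4,fy=4,interpolation=cv2.INTER_CUBIC))
# white wheel mask inside housing: connected comp of bright, around hub
g=im.min(axis=2); m=(g>120).astype(np.uint8)
n,l,st,c=cv2.connectedComponentsWithStats(m)
k=l[252,371];print('wheel comp',st[k],c[k])
hub=ray(a,(370,244),.059);print('hub',hub)
# refine: wheel mask pixel -> world, polar profile
ys,xs=np.where(l==k)
P=np.array([ray(a,(x,y),.054)[:2] for x,y in zip(xs,ys)])
d=P-hub[:2];r=np.hypot(*d.T);an=np.degrees(np.arctan2(d[:,1],d[:,0]))
print('rmax',r.max());s=(r>.042)&(r<.062)
h,_=np.histogram(an[s],bins=np.arange(-180,181,10));print(list(zip(range(-180,180,10),h)))
# housing corners at z=.03
for px in [(312,233),(372,188),(419,258),(361,298)]: print(px,ray(a,px,.03))
print('post',ray(a,(348,212),.055))
for n,px,z in [('spool',(304,303),.048),('cup',(419,172),.049),('soap',(446,228),.024)]: print(n,ray(a,px,z))
E
```

```text
wheel comp [ 340  212   60   66 1414] [370.2758133  246.30268741]
hub [ 0.55017437 -0.12039715  0.059     ]
rmax 0.05934322371785479
[(-180, np.int64(48)), (-170, np.int64(25)), (-160, np.int64(0)), (-150, np.int64(0)), (-140, np.int64(0)), (-130, np.int64(16)), (-120, np.int64(37)), (-110, np.int64(0)), (-100, np.int64(0)), (-90, np.int64(0)), (-80, np.int64(0)), (-70, np.int64(11)), (-60, np.int64(37)), (-50, np.int64(0)), (-40, np.int64(0)), (-30, np.int64(0)), (-20, np.int64(0)), (-10, np.int64(8)), (0, np.int64(38)), (10, np.int64(0)), (20, np.int64(0)), (30, np.int64(0)), (40, np.int64(0)), (50, np.int64(2)), (60, np.int64(39)), (70, np.int64(0)), (80, np.int64(0)), (90, np.int64(0)), (100, np.int64(0)), (110, np.int64(2)), (120, np.int64(35)), (130, np.int64(0)), (140, np.int64(0)), (150, np.int64(0)), (160, np.int64(4)), (170, np.int64(41))]
(312, 233) [ 0.57253542 -0.01671061  0.03      ]
(372, 188) [ 0.65755177 -0.12806649  0.03      ]
(419, 258) [ 0.52738669 -0.2137493   0.03      ]
(361, 298) [ 0.45379327 -0.10675898  0.03      ]
post [ 0.60823758 -0.08149513  0.055     ]
spool [ 0.44480775 -0.00323129  0.048     ]
cup [ 0.68392811 -0.21209031  0.049     ]
soap [ 0.58396469 -0.26624511  0.024     ]
```

View pics/crop.png

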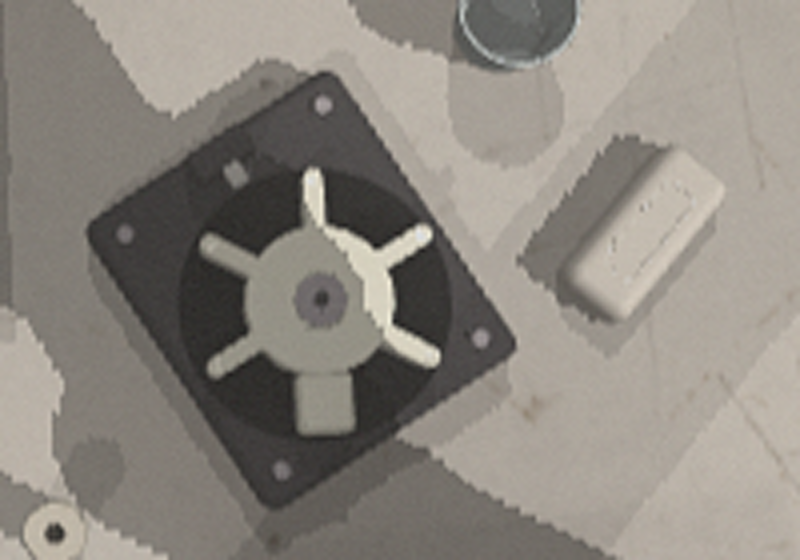

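The crop shows the dark housing with the pointer tip at about (235,172) and the post behind it. The broad tooth is at (326,405), the spool at (55,533) and the soap at (645,235). The pointer lies at about 34° in the world, but the teeth appear about 30° off it, so the wheel may not have settled when the picture was taken. I'll check again while closing the fingers and moving to a safe height above.

Request:
{"api": "apply_moves", "payload": {
  "commands": [
    [[1,0,0,0,0],[1,0,0,0,0],[1,0,0,0,0],[1,0,0,0,0]]
  ]
}}

```text
t: 0.5
eef_pos: [0.1961, -0.6459, 0.2485]
ee_rot: [3.142, 0.0, -2.847]
force: [0.0, -0.2, 0.2]
width: 0.0613
gripper_force: 0.0
```

```bash
cat >> h.py <<'E'
def corners(): pass
def wheel(d,hub,show=True):
    im=d['image'];m=(im.min(axis=2)>105).astype(np.uint8)
    px=proj(d,[*hub,.054])[0]
    g=np.arange(-180,180,1.0);out=[]
    # sample rings on the plane z=.054 and find bright arcs
    v=np.zeros(len(g))
    for r in (.046,.05,.054):
        p=proj(d,[[hub[0]+r*np.cos(np.radians(t)),hub[1]+r*np.sin(np.radians(t)),.054] for t in g])
        p=np.round(p).astype(int);v+=m[p[:,1].clip(0,479),p[:,0].clip(0,639)]
    on=v>=2;i0=np.where(~on)[0][0];on=np.roll(on,-i0);gg=np.roll(g,-i0);i=0
    while i<len(on):
        if on[i]:
            j=i
            while j<len(on) and on[j]: j+=1
            out.append((float((gg[i]+(j-i-1)/2+180)%360-180),j-i));i=j
        i+=1
    return out
E
python3 - <<'E'
from h import *
a=grab('top','top2.png')
for f in ('top.png','top2.png'):
    a['image']=cv2.imread('pics/'+f); print(wheel(a,(.550,-.1204)))
t=ray(a,(348.7,213),.051);print(t,np.degrees(np.arctan2(t[1]+.1204,t[0]-.55)),np.hypot(t[1]+.1204,t[0]-.55))
s=arm.get_state();print(s['t'],s['width'],s['eef_pos'])
E
```

```text
[(-117.0, 11), (-57.5, 10), (3.0, 11), (64.5, 10), (123.5, 10), (-177.5, 26)]
[(-117.0, 11), (-57.5, 10), (3.0, 11), (64.5, 10), (123.5, 10), (-177.5, 26)]
[ 0.60703207 -0.08304232  0.051     ] 33.22597768327913 0.06817810157827717
0.55 0.05726147080101816 [ 0.19609788 -0.64585299  0.24857353]
```

The fingers are closing and the wheel is at rest. The broad tooth is at about -177° and the pointer at about 33°, so roughly 149° remain clockwise. The next step is to move above the wheel's -y side, with the tool's y axis along the world's y.

Request:
{"api": "apply_moves", "payload": {
  "commands": [
    [[1,0.14,0.18,0.02,-0.008],[1,0.14,0.18,0.02,-0.008],[1,0.14,0.18,0,-0.008],[1,0.14,0.18,0,-0.008],[1,0.14,0.18,0,-0.008],[1,0.14,0.18,0,-0.008],[1,0.14,0.18,0,-0.008],[1,0.14,0.18,0,-0.008],[1,0.14,0.18,0,-0.008],[1,0.14,0.18,0,-0.008],[1,0.14,0.18,0,-0.008],[1,0.14,0.18,0,-0.006]]
  ]
}}

```text
t: 1.75
eef_pos: [0.533, -0.2121, 0.257]
ee_rot: [-3.142, 0.001, 3.14]
force: [0.8, -0.7, 0.9]
width: 0.0003
gripper_force: 0.0
```

Request:
{"api": "apply_moves", "payload": {
  "commands": [
    [[1,0.05,0.08,-0.15,0],[1,0.05,0.07,-0.15,0],[1,0,0,-0.15,0],[1,0,0,-0.15,0],[1,0,0,0,0]]
  ]
}}

```text
t: 2.25
eef_pos: [0.5495, -0.1833, 0.1327]
ee_rot: [3.141, -0.007, 3.141]
force: [-1.0, 0.3, -0.7]
width: 0.0006
gripper_force: 0.0
```

```bash
python3 - <<'E'
from h import *
w=grab('wrist','w1.png');b=grab('scene','s1.png')
cv2.imwrite('pics/w1s.png',np.vstack([cv2.resize(w['image'],(400,300)),cv2.resize(b['image'][150:420,180:540],(400,300))]))
s=arm.get_state();print(s['eef_pos'],s['ee_rot'])
print('wrist cam hub px',proj(w,[.55,-.1204,.059]), 'tip px',proj(w,[*s['eef_pos'][:2],s['eef_pos'][2]-.022]))
E
```

```text
[ 0.55228202 -0.18406015  0.13706395] [-3.14109420e+00 -6.47193391e-04  3.14139126e+00]
wrist cam hub px [[443.8820729  265.64256498]] tip px [[321.53249704 321.08715687]]
```

View pics/w1s.png

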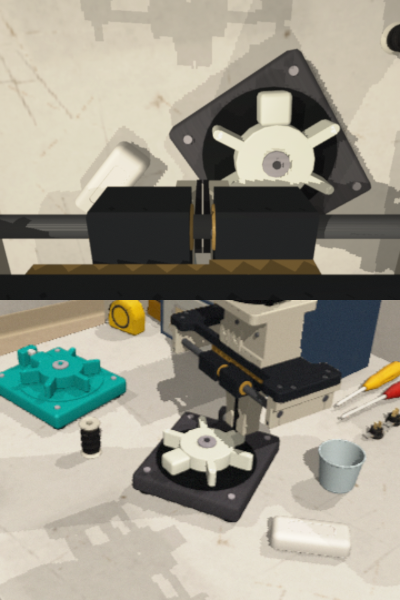

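The wrist view (upper) shows the hub at (277,165), which matches the projection, and slim closed fingertips at (203,195). The scene view (lower) shows them hanging over the gap. Now I'll descend into the gap between the narrow teeth at -57° and -117°.

Request:
{"api": "apply_moves", "payload": {
  "commands": [
    [[1,0,0.06,-0.08,0],[1,0,0,-0.08,0],[1,0,0,-0.08,0],[1,0,0,-0.07,0],[1,0,0,-0.06,0],[1,0,0,0,0]]
  ]
}}

```text
t: 2.95
eef_pos: [0.5521, -0.172, 0.0625]
ee_rot: [3.142, -0.0, 3.141]
force: [0.1, 0.2, -0.0]
width: 0.0004
gripper_force: 0.0
```

```bash
python3 - <<'E'
from h import *
a=grab('top');w=grab('wrist');s=arm.get_state();print(s['eef_pos'],s['force'],wheel(a,(.55,-.1204)),wheel(w,(.55,-.1204)))
E
```

```text
[ 0.55278462 -0.17204737  0.06357097] [ 0.94382757 -0.24354721  0.12823064] [(126.5, 6), (-177.5, 32)] [(-120.0, 15), (130.0, 23), (-173.5, 32)]
```

Request:
{"api": "apply_moves", "payload": {
  "commands": [
    [[1,-0.02,0,0,0],[1,-0.02,0,0,0],[1,-0.0125,0,0,0],[1,-0.0125,0,0,0],[1,-0.0125,0,0,0],[1,-0.0125,0,0,0],[1,0,0,0,0]]
  ]
}}

```text
t: 3.75
eef_pos: [0.534, -0.1718, 0.0626]
ee_rot: [3.142, 0.0, 3.141]
force: [0.0, 0.2, 0.1]
width: 0.0007
gripper_force: 0.0
```

```bash
python3 - <<'E'
from h import *
a=grab('top');w=grab('wrist','w2.png');s=arm.get_state();print(s['eef_pos'],s['force'],wheel(a,(.55,-.1204)),wheel(w,(.55,-.1204)))
E
```

```text
[ 0.5343491 -0.1718572  0.0626119] [0.36891506 0.07514216 0.17762545] [] [(-146.5, 10), (-124.0, 1), (160.5, 36)]
```

View pics/w2.png

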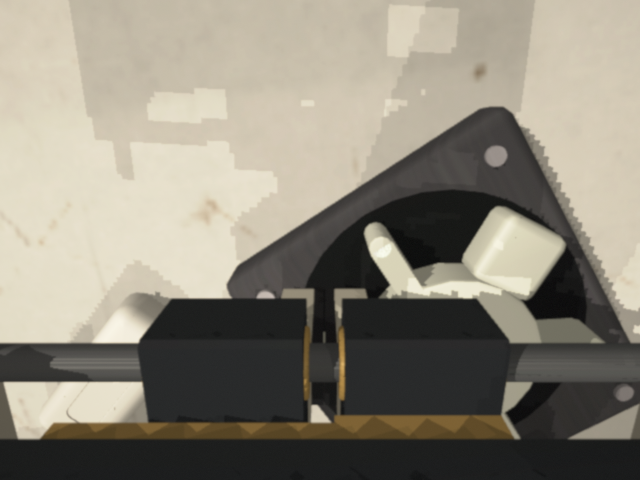

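The first push snapped one click: the narrow tooth is now at -146.5° (380,245 in the picture) and the broad tooth at about 157° (515,250). Two clicks remain. I'll lift, step back one pitch and lower.

Request:
{"api": "apply_moves", "payload": {
  "commands": [
    [[1,0,0,0.1,0],[1,0,0,0.1,0],[1,0.07,0,0,0],[1,0.07,0,0,0],[1,0.07,0,0,0],[1,0,0,-0.1,0],[1,0,0,-0.1,0],[1,0,0,0,0]]
  ]
}}

```text
t: 4.65
eef_pos: [0.5746, -0.1717, 0.0595]
ee_rot: [3.141, -0.005, 3.14]
force: [-0.5, 0.4, 0.5]
width: 0.0002
gripper_force: 0.0
```

Request:
{"api": "apply_moves", "payload": {
  "commands": [
    [[1,-0.03,0,0,0],[1,-0.0125,0,0,0],[1,-0.0125,0,0,0],[1,-0.0125,0,0,0],[1,-0.0125,0,0,0],[1,-0.0125,0,0,0],[1,-0.0125,0,0,0],[1,-0.0125,0,0,0],[1,-0.0125,0,0,0],[1,0,0,0,0]]
  ]
}}

```text
t: 5.65
eef_pos: [0.5492, -0.1718, 0.0628]
ee_rot: [3.141, -0.001, 3.141]
force: [-0.1, 1.0, -0.1]
width: 0.0007
gripper_force: 0.0
```

Request:
{"api": "apply_moves", "payload": {
  "commands": [
    [[1,-0.0125,0,0,0],[1,-0.0125,0,0,0],[1,-0.0125,0,0,0],[1,-0.0125,0,0,0],[1,-0.0125,0,0,0],[1,-0.0125,0,0,0],[1,0,0,0,0]]
  ]
}}

```text
t: 6.35
eef_pos: [0.535, -0.1719, 0.0627]
ee_rot: [-3.142, 0.0, 3.141]
force: [-0.1, -0.2, -0.6]
width: 0.0004
gripper_force: 0.0
```

```bash
python3 - <<'E'
from h import *
w=grab('wrist','w3.png');s=arm.get_state();print(s['eef_pos'],s['force'],wheel(w,(.55,-.1204)))
E
```

```text
[ 0.53531951 -0.17186213  0.06270345] [ 0.31602959  0.77374562 -0.29295413] [(-147.0, 11), (-126.0, 1), (-123.0, 1), (105.5, 12), (160.5, 22)]
```

View pics/w3.png

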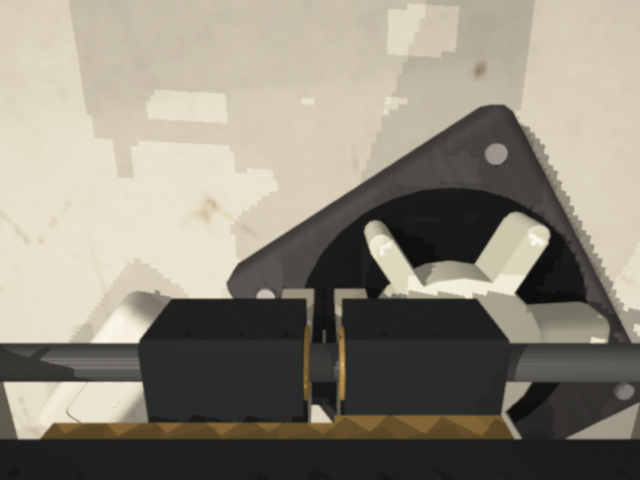

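The second push went one click: the broad tooth is now near (580,320), at about 95°, and the housing has not moved. One click remains, so I'll repeat the same moves.

Request:
{"api": "apply_moves", "payload": {
  "commands": [
    [[1,0,0,0.1,0],[1,0,0,0.1,0],[1,0.07,0,0,0],[1,0.07,0,0,0],[1,0.06,0,0,0],[1,0,0,-0.1,0],[1,0,0,-0.1,0],[1,0,0,0,0]]
  ]
}}

```text
t: 7.2
eef_pos: [0.5735, -0.1717, 0.0594]
ee_rot: [3.141, -0.005, 3.14]
force: [-1.3, -1.3, 0.4]
width: 0.0006
gripper_force: 0.0
```

Request:
{"api": "apply_moves", "payload": {
  "commands": [
    [[1,-0.03,0,0,0],[1,-0.0125,0,0,0],[1,-0.0125,0,0,0],[1,-0.0125,0,0,0],[1,-0.0125,0,0,0],[1,-0.0125,0,0,0],[1,-0.0125,0,0,0],[1,-0.0125,0,0,0],[1,-0.0125,0,0,0],[1,0,0,0,0]]
  ]
}}

```text
t: 8.2
eef_pos: [0.5479, -0.1718, 0.0626]
ee_rot: [3.141, -0.001, 3.141]
force: [0.2, -1.2, 0.3]
width: 0.0011
gripper_force: 0.0
```

Request:
{"api": "apply_moves", "payload": {
  "commands": [
    [[1,-0.0125,0,0,0],[1,-0.0125,0,0,0],[1,-0.0125,0,0,0],[1,-0.0125,0,0,0],[1,-0.0125,0,0,0],[1,-0.0125,0,0,0],[1,0,0,0,0]]
  ]
}}

```text
t: 8.9
eef_pos: [0.5341, -0.1719, 0.0627]
ee_rot: [3.142, 0.0, 3.141]
force: [-0.5, 1.1, 0.2]
width: 0.0006
gripper_force: 0.0
```

```bash
python3 - <<'E'
from h import *
w=grab('wrist','w4.png');s=arm.get_state();print(s['eef_pos'],s['force'],wheel(w,(.55,-.1204)))
E
```

```text
[ 0.53427465 -0.17185595  0.06269272] [-0.51852014  0.45192524 -0.72106825] [(-146.5, 10), (-128.0, 1), (-124.5, 2), (46.5, 4), (160.5, 22)]
```

Now I'll lift, retreat towards -y and look from the top.

Request:
{"api": "apply_moves", "payload": {
  "commands": [
    [[1,0,0,0.1,0],[1,0,0,0.2,0],[1,0,0,0.2,0],[1,0,0,0.2,0],[1,0,0,0.2,0],[1,-0.1,-0.2,0,0],[1,-0.1,-0.2,0,0],[1,-0.1,-0.2,0,0],[1,-0.1,-0.2,0,0],[1,-0.1,-0.2,0,0],[1,-0.1,-0.2,0,0],[1,0,0,0,0]]
  ]
}}

```text
t: 10.15
eef_pos: [0.4118, -0.4155, 0.2423]
ee_rot: [-3.141, -0.001, 3.137]
force: [-1.3, 0.8, -0.7]
width: 0.0007
gripper_force: 0.0
```

```bash
python3 - <<'E'
from h import *
a=grab('top','t5.png');print(wheel(a,(.55,-.1204)))
cv2.imwrite('pics/t5c.png',cv2.resize(a['image'][150:320,270:490],None,fx=3,fy=3))
E
```

```text
[(-146.5, 8), (-87.5, 10), (-26.0, 9), (35.0, 27), (93.5, 10), (154.0, 9)]
```

View pics/t5c.png

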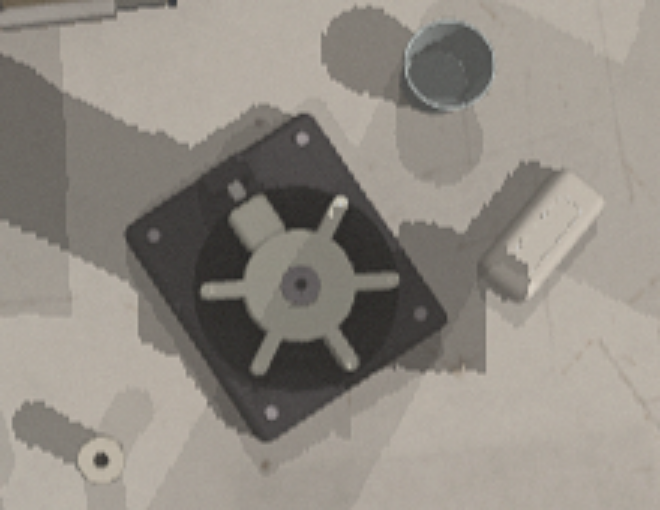

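The broad tooth at (258,222) points straight at the pointer at (237,190). The housing, spool, cup and soap have not moved, and the arm is clear.

```bash
python3 -c "
from station import arm
print(arm.job_done())"
```

```text
the job is handed in; nothing more can be done
None
```

The load counter is back at zero: three gentle clockwise flicks brought the broad tooth to rest at the pointer without running past it, nothing else was disturbed, and the job was handed in at about 10 s.

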